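Tuck the shipping box's flap under its lip

TASK

Close the packed grey shipping box: push its sprung flap over with your fingertips until it lies flat across the box, and while pressing it down push it along towards the lip on the opposite wall, so that its free edge is tucked fully beneath the lip and the flap stays shut when you let go. Only touch and push: do not lift, tip or shove the box out of place (it may creep a centimetre or two), and leave the tape roll, the bottle and the small carton alone.

Things in the scene. Friction and masses are not known exactly. Their poses are not given: they have to be found in the camera images.
- box: Open-topped grey plastic shipping box with goods inside, about 3 kg, standing loose on the bench; 160 mm (its x) by 200 mm (its y); side walls 96 mm high. Origin: centre of its underside; z up. The flap's hinge is along its x at the -y end, the retaining lip at the +y end. In box axes the flap therefore folds over from -y towards +y, and is tucked by pushing it towards +y.
- box_hinge (a point): Middle of the hinge line, fixed to the box, at (0, -88, 106) mm in box axes: where the flap's hinge bar lies while joint flap_slide is 0. The bar moves from here to +y with flap_slide.
- flap (a joint): Angle of the flap (rad): 0 = lying flat and level across the box (its stop is at -0.035), about 1.6 = standing upright (stop at 1.9). The flap is a 144 mm wide, 4 mm thick plate that reaches 159 mm from the hinge line; the hinge line lies in the plate's mid-plane. A weak spring raises it again, half-way up or farther (0.6 to 1.6 rad), when let go untucked (it needs 1 to 2.5 N of push near the rib; weight 0.12 kg). Starts at 1.45 to 1.75.
- flap_slide (a joint): How far the flap with its hinge bar has been slid from its rearmost place towards the lip (m): 0 to 0.022 (stop, fully home). Stiff: about 4 N to move, and it stays where it is left. Starts at 0 to 0.004. At 0 the edge of the flat flap is 8 mm short of the lip, at 0.008 it comes under it, at 0.022 it is 14 mm beneath it. If it is slid forward before the flap is down, the edge lands on top of the lip; it then has to be pushed back by the rib.
- flap_edge (a point): Middle of the flap's free edge, half-way through its 4 mm thickness, 159 mm from the hinge line.
- flap_rib (a point): Foot of the push rib, on the rib's hinge-side face where it meets the flap's outer face (the upper face once folded), 126 mm from the hinge line and 2 mm above the plate's mid-plane. The rib is 120 mm long parallel to the hinge, 8 mm thick (from 126 to 134 mm) and stands 16 mm above the outer face. Press down on the flap on the hinge side of it and push against it towards the lip.
- lip (a point): Middle of the lip's inner lower edge. The lip overhangs the box's +y wall along its whole 160 mm width; 5 mm thick, underside 112 mm above the bench (the level flap's upper face is at 108 mm), reaching 16 mm in from the wall's inner face.
- tape_roll: Bystander: cardboard-coloured tape roll lying flat, 104 mm across, 48 mm high, beside the box at its +x side. Origin: centre of the underside.
- spray_bottle: Bystander: white bottle with grey cap, 60 mm across, 170 mm high, past the lip end of the box. Origin: centre of the underside.
- small_carton: Bystander: small cardboard carton 70 x 90 x 60 mm high, near the box's +x, lip-end corner. Origin: centre of the underside.

How it is judged:
By the outcome, as a careful person would: the job done as asked, in the order asked, and still so for the second after the job is handed in, with the robot touching nothing.
It also fails if it takes over 45 s, if anything falls off the work surface, if the arm or the gripper's body presses on something with over 40 N, if the wrist force passes 120 N, or if a joint passes its speed limit or range.

ROBOT

A 6-joint arm with a two-finger parallel gripper is mounted at the origin on the work surface. World frame = base frame: x ahead of the robot, y to its left, z up, the work surface at z = 0. Lengths are in mm, angles in rad, forces in N, time in s.
With the tool pointing down it reaches from about 350 to 875 mm from the base axis. Payload 4.2 kg.
Tool frame: the origin (TCP) lies on the mounting face of the last link; the fingertips stand 173 mm ahead of it and the grasp point (between the pads) lies 155 mm ahead of it; z points along the fingers, y is the direction in which the jaws open and shut (so a half turn about z gives the same grasp; the last joint's range is limited). The gripper opens to 85 mm and grips with 20 to 120 N. Pads are 22 mm wide; open, the fingers measure 114 mm over their backs; the gripper's body (76 mm by 85 mm) begins 54 mm behind the grasp point. The pads swing forward as they close: fully open they stand 13 mm farther back than shut.
Start: joints at [1.47, 0.385, 0.008, 0, -1.194, -0.259], TCP at [220.022, 584.971, 404.712] pointing down, gripper open.
Joint ranges: [-3.14, 3.14], [-1.21, 2.06], [-1.07, 1.41], [-3.16, 2.05], [-2.99, -0.16], [-3.1, 3.1]. Speed limits (rad/s): [2.79, 2.79, 3.14, 3.14, 3.14, 3.14].

INTERFACE

Orientations are given as a unit quaternion [x, y, z, w].
In Python, from bench import arm gives the robot as it stands. The module is installed in compiled form; this text tells all that it offers.
- The arm moves only by the tool play_rows, never from a script. Its argument "moves" is a list of rows, each a list of 3 entries, a list of its own where there are three numbers: the shift along the world's x, y, z in units of 30 cm (1.0 is 30 cm), then the turn about the world's z in units of 30 degrees (1.0 is 30 degrees), then the gripper's target within -1 to 1 (shut at 1, half-way at 0, fully open at -1). In form: [[[x, y, z], turn, jaw], ...]. A call has 1 to 12 rows; each row is the pose to reach, as a shift and turn from the pose measured when the call began; what a row does not reach only later rows make up. A row lasts 1/8 s, in which the tool goes at most 62.5 mm and 10.7 degrees, less where a joint would pass 70% of its speed; a pose out of reach is approached as far as the arm can. A call with a number of a shift or a turn outside -1 to 1 is refused whole. A call with a gripper value outside its range is refused whole. The fingers move at their own pace and stop on an object; the grip force is fixed at half the most. Time passes only in rows, so rows that repeat a pose let the fingers close. It gives the time, the measured TCP pose, the force and the opening at its end, in the units of the state.
- arm.read_state(): the state, without advancing time (a new reading comes with each control period).
- arm.get_image(name): name is "scene" or "side" or "wrist"; returns a dict with "pixels" (420x560x3 uint8, red, green, blue), "vfov" (degrees; the focal length in pixels is half the picture's height over the tangent of half this angle, whatever the lens; pixels are square), "cx", "cy" (the principal point, pixels), "dist" ([k1, k2, p1, p2, k3] as OpenCV has them; the pictures are not rectified), "xyz" and "rotation" of the camera in the world. Camera axes: x right, y up, looking along -z (the intrinsics and any distortion apply to the point x, -y, -z); pixel columns grow to the right and rows downward; lengths in mm; the calibration is good to about 2 mm. A picture is of the moment at which its call begins. There is no depth.
- arm.job_done(): hands the job in, once; it reports no verdict.
Trained networks look in a picture, given as the dict that the camera call returned (one of the last four; its "shot" number tells which), for a name from the list of things; names that differ only in an ending like _2 or _b are one class to them, and where a whole thing is asked for, a point or a joint stands for the part that bears it (a point fixed in the world has none). Each returns a list of dicts, best first, with "conf" (0 to 1); they miss things now and then, are a little off and sometimes report something else, mostly with a low value. They report only what shows in the picture. A call takes as long as a camera call.
- arm.look_for(name, picture): "centre" ([x, y, z] in mm, in world coordinates, good to about 4 mm: the middle of the surface that is visible of it).
The state is a dict: "clock": time; "joints": joint angles; "joint_vel": joint speeds; "joint_efforts": joint torques, N m; "position": TCP position; "ee_rot": TCP orientation; "contact_force": force on the tool from outside, world axes, zero at the start; "wrist_torque": the same for the moment, N m; "gripper_width": finger opening in mm.
Only numpy, scipy, OpenCV 4.12 (cv2) and the standard library are available. Lean on these libraries where they do the work, as an engineer would, in place of code of your own. Each camera call takes 0.05 s, during which the arm holds its last target.

## Working session

There is one attempt and no reset: what is moved stays moved. The work goes in short steps, Python scripts to look and compute and a tool call to move; the robot and the scene stay as the last step left them, time stands still between calls to the robot, and variables do not carry over. Pictures are saved under pics/ and viewed, and the job is handed in when it is done.

Besides the shell and the picture viewer there is one more tool, called after ">>>" in YAML: its name, and indented under it one key for each argument. play_rows: Moves the arm, as the interface text tells. Shifts and turns lie within -1 to 1; 1 stands for 30 cm of shift or 30 degrees of turn. Its arguments: {"type":"object","properties":{"moves":{"type":"array"}},"required":["moves"]}

```bash
mkdir -p pics
cat > h.py <<'E'
from bench import arm
import cv2, numpy as np
def snap(n,tag):
    p=arm.get_image(n); cv2.imwrite(f'pics/{tag}_{n}.png',cv2.cvtColor(np.asarray(p['pixels']),cv2.COLOR_RGB2BGR)); return p
def st():
    s=arm.read_state(); print({k:np.round(s[k],3).tolist() for k in ('clock','joints','position','ee_rot','contact_force','gripper_width')})
def cam(p):
    R=np.asarray(p['rotation'],float)
    if R.shape!=(3,3):
        from scipy.spatial.transform import Rotation; R=Rotation.from_quat(R.ravel()).as_matrix()
    h=p['pixels'].shape[0]; f=h/2/np.tan(np.radians(p['vfov'])/2)
    return R,np.asarray(p['xyz'],float),np.array([[f,0,p['cx']],[0,f,p['cy']],[0,0,1]]),np.asarray(p['dist'],float)
def proj(p,X):
    R,t,K,d=cam(p); c=(np.atleast_2d(X)-t)@R*[1,-1,-1]
    return cv2.projectPoints(c.astype(float),np.zeros(3),np.zeros(3),K,d)[0].reshape(-1,2)
def ray(p,uv):
    R,t,K,d=cam(p); n=cv2.undistortPoints(np.array(uv,float).reshape(-1,1,2),K,d).reshape(-1,2)
    return t,np.c_[n[:,0],-n[:,1],-np.ones(len(n))]@R.T
def atz(p,uv,z):
    t,r=ray(p,uv); return t+r*((z-t[2])/r[:,2])[:,None]
E
python3 - <<'E'
from h import *
st()
for n in('scene','side','wrist'):
    p=snap(n,'a')
    print(n,p['vfov'],np.round(p['xyz']),p['dist'])
    for k in('box','box_hinge','flap','flap_edge','flap_rib','lip','tape_roll','spray_bottle','small_carton'):
        for r in arm.look_for(k,p)[:2]: print('  ',k,np.round(r['centre']),round(r['conf'],2),np.round(proj(p,r['centre'])[0]))
E
```

```text
{'clock': 0.0, 'joints': [1.47, 0.386, 0.007, -0.001, -1.194, -0.259], 'position': [219.969, 584.791, 403.614], 'ee_rot': [0.984, -0.179, -0.0, 0.001], 'contact_force': [0.507, -0.487, -1.188], 'gripper_width': 85.518}
scene 56.65648166652038 [1176.  287.  615.] [-0.09491191  0.          0.          0.          0.        ]
   box [ 508. -130.   80.] 0.65 [176. 170.]
   box_hinge [ 507. -132.   81.] 0.76 [175. 170.]
   flap [ 496. -189.  191.] 0.91 [145. 124.]
   flap_edge [ 504. -191.  191.] 0.74 [143. 125.]
   flap_rib [ 504. -196.  189.] 0.65 [141. 126.]
   lip [ 508. -131.   81.] 0.97 [175. 170.]
   tape_roll [669. -84.  36.] 0.62 [167. 234.]
   spray_bottle [434. 122.  87.] 0.6 [286. 164.]
   small_carton [651.  53.  59.] 0.57 [230. 230.]
   small_carton [ 512. -131.   82.] 0.38 [174. 171.]
side 46.20326362878459 [ 140. -523.  598.] [-0.15715837  0.          0.          0.          0.        ]
   box [ 457. -174.   76.] 0.61 [340. 345.]
   box_hinge [ 458. -167.   74.] 0.76 [337. 343.]
   flap [ 476. -199.  198.] 0.83 [369. 283.]
   flap [ 460. -173.   74.] 0.3 [341. 345.]
   flap_edge [ 483. -203.  197.] 0.95 [375. 283.]
   flap_edge [ 476. -203.  194.] 0.69 [371. 287.]
   flap_rib [ 480. -200.  198.] 0.64 [372. 282.]
   lip [ 462. -173.   75.] 0.97 [342. 344.]
   tape_roll [ 669. -133.   40.] 0.76 [420. 288.]
   spray_bottle [406.  96.  85.] 0.55 [216. 257.]
   small_carton [623.  29.  62.] 0.61 [339. 242.]
wrist 60.73290699648616 [299. 555. 373.] [0.0278905 0.        0.        0.        0.       ]
```

View pics/a_scene.png

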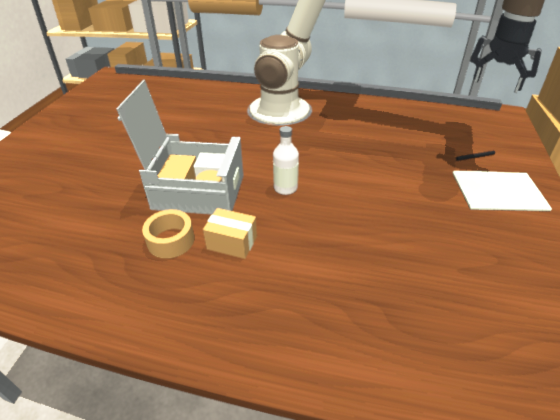

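View pics/a_side.png

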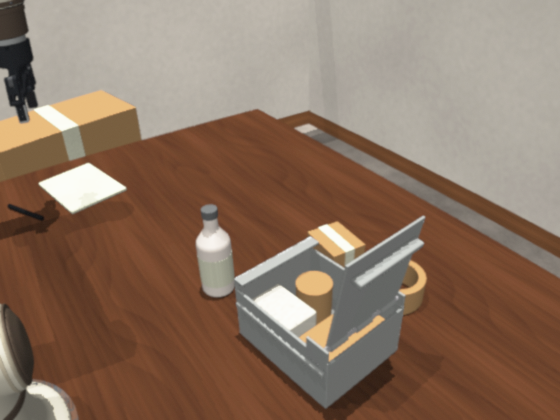

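The scene view shows the box around (190,175), with its flap upright at the left edge (145,120), the tape roll at (167,233), the carton at (230,232) and the bottle at (286,165). The side view shows the rib near (390,262). I'll enlarge both views to pick the corners.

Run:
```python
import cv2
a=cv2.imread('pics/a_scene.png')[75:220,110:255]; cv2.imwrite('pics/b1.png',cv2.resize(a,None,fx=4,fy=4,interpolation=2))
a=cv2.imread('pics/a_side.png')[210:410,225:435]; cv2.imwrite('pics/b2.png',cv2.resize(a,None,fx=3,fy=3,interpolation=2))
```

```text
(no output)
```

View pics/b1.png

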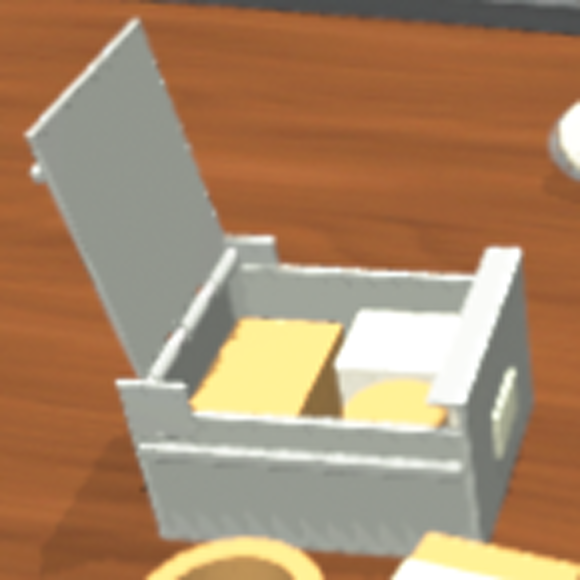

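View pics/b2.png

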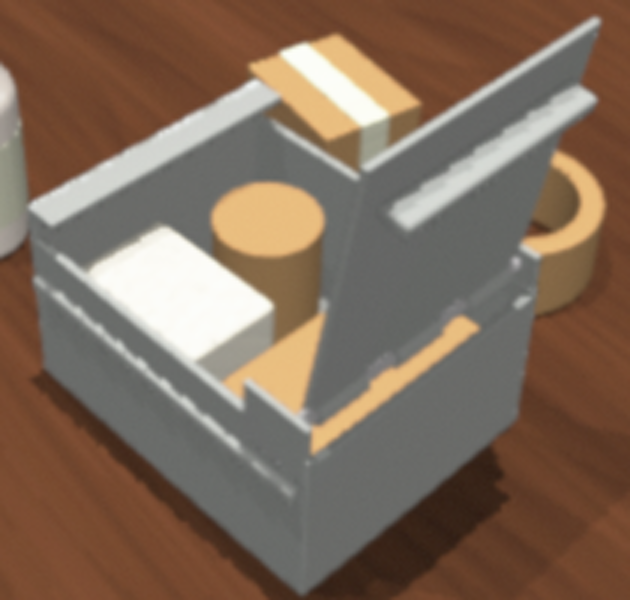

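```bash
cat > fit.py <<'E'
from h import *
from scipy.optimize import least_squares
def W(q,X):
    c,s=np.cos(q[2]),np.sin(q[2]); X=np.atleast_2d(X).astype(float); return X@np.array([[c,s,0],[-s,c,0],[0,0,1]])+[q[0],q[1],0]
def F(th,sl,x,r,n): return [x,-88+sl+r*np.cos(th)-n*np.sin(th),106+r*np.sin(th)+n*np.cos(th)]
E
python3 - <<'E'
from fit import *
sc=snap('scene','c'); sd=snap('side','c')
A=[((80,-100,0),(150.75,209.25)),((80,100,0),(232,211.75)),((-80,100,117),(240,137.25)),((80,100,117),(227,176.25)),((-80,79,117),(231.25,137)),((80,79,117),(217.5,175.5))]
B=[((-80,-100,0),(326,407.7)),((-80,100,0),(240,333.3)),((-80,100,117),(236,280)),((80,-100,0),(397.3,348.3))]
def res(q,full=True):
    th=q[3]; r=[]
    for p,L,n,uv in((sc,A,-2,[(117.5,108.25),(144.25,80)]),(sd,B,2,[(424.3,216.7),(346.7,266)])):
        r.append(proj(p,W(q,[a for a,_ in L]))-[b for _,b in L])
        r.append(proj(p,W(q,[F(th,2,72,159,n),F(th,2,-72,159,n)]))-uv)
    return np.vstack(r).ravel()
best=min((least_squares(res,[480,-150,y,1.6],x_scale=[10,10,.1,.1],loss='soft_l1') for y in np.arange(-3,3,.7)),key=lambda s:s.cost)
q=best.x; print(np.round(q,3)); print(np.round(res(q).reshape(-1,2),1))
for n,X in(('hinge',(0,-88,106)),('lip',(0,79,112)),('edge',F(q[3],2,0,159,0)),('rib',F(q[3],2,0,126,2))): print(n,np.round(W(q,X)))
np.save('q.npy',q)
for n,uv in(('scene',0),):
    for k in('tape_roll','spray_bottle','small_carton'):
        for p in(sc,sd):
            for r in arm.look_for(k,p)[:1]:
                d=np.array(r['centre'])-[q[0],q[1],0]; c,s=np.cos(q[2]),np.sin(q[2]); print(k,np.round([c*d[0]+s*d[1],-s*d[0]+c*d[1],d[2]]))
E
```

```text
[ 4.79342e+02 -9.45080e+01  1.28000e-01  1.73600e+00]
[[-0.3  0.3]
 [-0.7  3.4]
 [ 0.2 -0.8]
 [-0.5 -1.3]
 [ 0.6 -0.9]
 [-0.5 -1.1]
 [ 1.   0.2]
 [ 0.7 -0.7]
 [ 0.2  0.5]
 [-0.5 -1. ]
 [-2.5 -1.8]
 [-0.1  0.6]
 [ 0.9 -1.3]
 [ 1.1 -0.1]]
hinge [[ 491. -182.  106.]]
lip [[469. -16. 112.]]
edge [[ 494. -206.  263.]]
rib [[ 493. -202.  230.]]
tape_roll [191. -11.  34.]
tape_roll [182. -60.  42.]
spray_bottle [-18. 220.  90.]
spray_bottle [-48. 199.  86.]
small_carton [190. 126.  62.]
small_carton [158. 105.  60.]
```

>>> play_rows:
  moves:
    - [[0.05,-0.1,0.28],-0.3,1]
    - [[0.15,-0.35,0.28],-0.6,1]
    - [[0.25,-0.7,0.28],-1,1]
    - [[0.31,-0.95,0.28],-1,1]
    - [[0.31,-0.95,0.28],-1,1]
    - [[0.31,-0.95,0.28],-1,1]
    - [[0.31,-0.95,0.28],-1,1]

```text
clock: 2.78
position: [313.2, 298.0, 489.6]
ee_rot: [0.903, -0.429, -0.0, -0.001]
contact_force: [0.4, 1.5, -1.4]
gripper_width: -0.0
```

>>> play_rows:
  moves:
    - [[0.07,-0.2,0],-0.3,1]
    - [[0.14,-0.4,0],-0.6,1]
    - [[0.2,-0.6,0],-1,1]
    - [[0.27,-0.8,0],-1,1]
    - [[0.31,-0.95,0],-1,1]
    - [[0.31,-0.95,0],-1,1]
    - [[0.31,-0.95,0],-1,1]

```text
clock: 3.65
position: [406.6, 13.6, 489.4]
ee_rot: [0.762, -0.648, 0.0, -0.001]
contact_force: [-0.2, 0.2, 0.1]
gripper_width: -0.0
```

Run:
```python
from fit import *
q=np.load('q.npy'); st()
p=snap('wrist','d'); im=cv2.imread('pics/d_wrist.png')
for X in [(80,100,117),(-80,100,117),(80,79,117),(-80,79,117),(-80,-100,96),(80,-100,96)]:
    u=proj(p,W(q,X))[0]; print(X,np.round(u)); cv2.circle(im,tuple(int(v) for v in u),4,(0,0,255),1)
cv2.imwrite('pics/d2.png',im)
```

```text
{'clock': 3.65, 'joints': [0.437, -0.059, -0.324, -0.001, -1.303, -0.275], 'position': [406.572, 13.58, 489.386], 'ee_rot': [0.762, -0.648, 0.0, -0.001], 'contact_force': [-0.246, 0.154, 0.051], 'gripper_width': -0.008}
(80, 100, 117) [132. 153.]
(-80, 100, 117) [300. 159.]
(80, 79, 117) [130. 131.]
(-80, 79, 117) [301. 137.]
(-80, -100, 96) [312. -88.]
(80, -100, 96) [115. -98.]
```

View pics/d2.png

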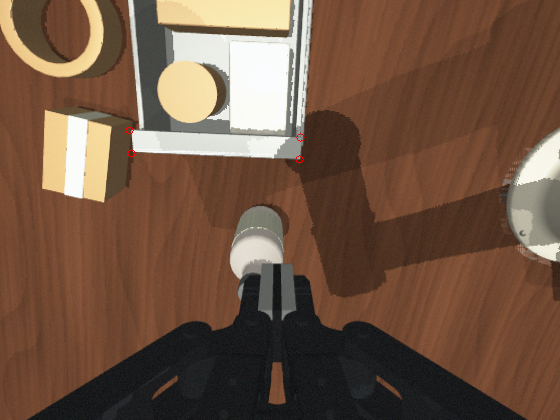

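The wrist view matches the fit to about 2 px: the lip corners sit at (132,153) and (300,159). I'll move in behind the flap next.

>>> play_rows:
  moves:
    - [[0.06,-0.18,0],-0.06,1]
    - [[0.13,-0.38,0],-0.06,1]
    - [[0.2,-0.58,0],-0.06,1]
    - [[0.26,-0.77,0],-0.06,1]
    - [[0.315,-0.92,0],-0.06,1]
    - [[0.315,-0.92,0],-0.06,1]
    - [[0.315,-0.92,-0.17],-0.06,1]
    - [[0.315,-0.92,-0.34],-0.06,1]
    - [[0.315,-0.92,-0.34],-0.06,1]
    - [[0.315,-0.92,-0.34],-0.06,1]

```text
clock: 4.95
position: [502.1, -261.0, 389.9]
ee_rot: [0.753, -0.658, 0.002, -0.001]
contact_force: [0.3, -0.2, 0.9]
gripper_width: 0.1
```

Run:
```python
from fit import *
st()
snap('side','e'); snap('scene','e')
a=cv2.imread('pics/e_scene.png')[40:240,60:280]; b=cv2.imread('pics/e_side.png')[160:400,225:465]
cv2.imwrite('pics/e.png',np.hstack([cv2.resize(a,(396,360)),cv2.resize(b,(360,360))]))
```

```text
{'clock': 4.95, 'joints': [-0.193, 0.295, -0.164, -0.0, -1.107, 0.327], 'position': [502.132, -260.975, 389.918], 'ee_rot': [0.753, -0.658, 0.002, -0.001], 'contact_force': [0.297, -0.162, 0.851], 'gripper_width': 0.09}
```

View pics/e.png

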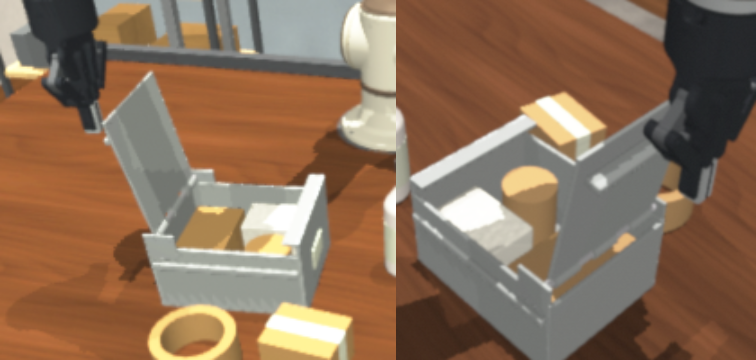

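The gripper is behind the flap, with the fingertips at (90,120) on the left and (700,185) on the right, and clear of everything. Next I'll push the flap over.

>>> play_rows:
  moves:
    - [[-0.01,0.09,0],0,1]
    - [[-0.02,0.17,-0.02],0,1]
    - [[-0.03,0.23,-0.03],0,1]
    - [[-0.04,0.29,-0.045],0,1]
    - [[-0.045,0.34,-0.055],0,1]
    - [[-0.05,0.385,-0.065],0,1]
    - [[-0.05,0.385,-0.065],0,1]

```text
clock: 5.92
position: [486.8, -145.1, 370.6]
ee_rot: [0.753, -0.658, 0.002, -0.002]
contact_force: [-0.1, 0.4, 0.5]
gripper_width: 0.0
```

```bash
cat > v.py <<'E'
from fit import *
import sys
t=sys.argv[1]; st()
snap('side',t); snap('scene',t)
a=cv2.imread(f'pics/{t}_scene.png')[80:230,90:255]; b=cv2.imread(f'pics/{t}_side.png')[200:400,225:425]
cv2.imwrite(f'pics/{t}.png',np.hstack([cv2.resize(a,(396,360),interpolation=2),cv2.resize(b,(360,360),interpolation=2)]))
E
python3 v.py f
```

```text
{'clock': 5.925, 'joints': [0.03, 0.214, -0.328, 0.001, -1.022, 0.103], 'position': [486.795, -145.12, 370.624], 'ee_rot': [0.753, -0.658, 0.002, -0.002], 'contact_force': [-0.135, 0.397, 0.493], 'gripper_width': 0.041}
```

View pics/f.png

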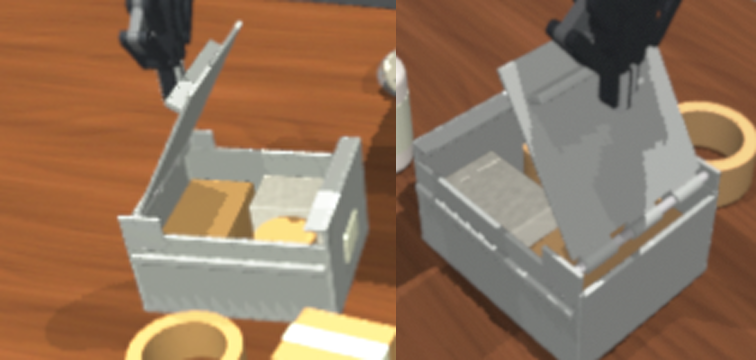

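The flap is at about 60°, with the finger on the hinge side of the rib at (175,85). I'll carry on along the arc.

>>> play_rows:
  moves:
    - [[-0.005,0.045,-0.025],0,1]
    - [[-0.01,0.083,-0.053],0,1]
    - [[-0.015,0.115,-0.088],0,1]
    - [[-0.018,0.14,-0.125],0,1]
    - [[-0.02,0.158,-0.165],0,1]
    - [[-0.023,0.172,-0.205],0,1]
    - [[-0.024,0.18,-0.245],0,1]
    - [[-0.025,0.185,-0.27],0,1]
    - [[-0.025,0.185,-0.27],0,1]

```text
clock: 7.15
position: [479.3, -90.4, 289.2]
ee_rot: [0.753, -0.659, 0.002, -0.001]
contact_force: [0.1, 0.4, 1.2]
gripper_width: 0.4
```

```bash
python3 v.py g
```

```text
{'clock': 7.15, 'joints': [0.148, 0.277, -0.484, 0.002, -0.806, -0.016], 'position': [479.317, -90.437, 289.168], 'ee_rot': [0.753, -0.659, 0.002, -0.001], 'contact_force': [0.123, 0.354, 1.211], 'gripper_width': 0.361}
```

View pics/g.png

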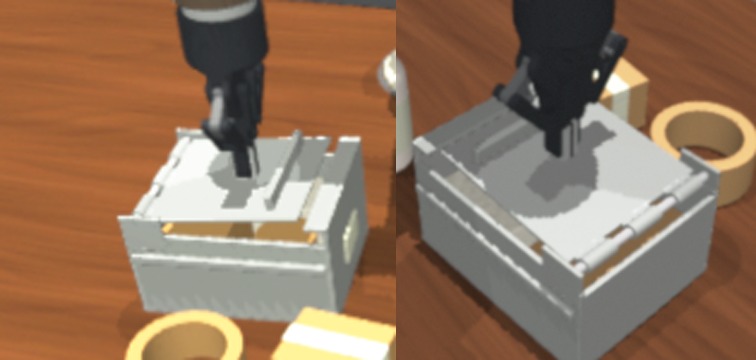

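The flap is almost level, and its edge shows a gap to the lip at (315,185). I'll press down gently.

>>> play_rows:
  moves:
    - [[0,0,-0.02],0,1]
    - [[0,0,-0.03],0,1]
    - [[0,0,-0.038],0,1]
    - [[0,0,-0.038],0,1]

```text
clock: 7.75
position: [479.5, -90.5, 278.4]
ee_rot: [0.753, -0.659, 0.002, -0.002]
contact_force: [-0.1, 1.0, 0.8]
gripper_width: -0.0
```

```bash
python3 v.py g2
```

```text
{'clock': 7.75, 'joints': [0.148, 0.292, -0.496, 0.002, -0.777, -0.016], 'position': [479.478, -90.472, 278.398], 'ee_rot': [0.753, -0.659, 0.002, -0.002], 'contact_force': [-0.11, 0.96, 0.835], 'gripper_width': -0.017}
```

View pics/g2.png

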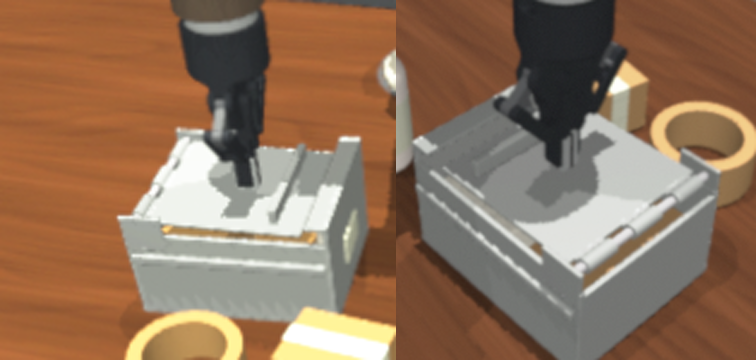

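>>> play_rows:
  moves:
    - [[0,0,-0.005],0,1]
    - [[0,0,-0.01],0,1]
    - [[0,0,-0.01],0,1]

```text
clock: 8.22
position: [479.6, -90.4, 277.1]
ee_rot: [0.753, -0.658, 0.003, -0.002]
contact_force: [-4.4, 2.5, 11.8]
gripper_width: 0.3
```

>>> play_rows:
  moves:
    - [[-0.002,0.017,-0.004],0,1]
    - [[-0.004,0.034,-0.004],0,1]
    - [[-0.006,0.05,-0.004],0,1]
    - [[-0.009,0.067,-0.004],0,1]
    - [[-0.009,0.067,-0.004],0,1]

```text
clock: 8.85
position: [477.1, -70.8, 277.3]
ee_rot: [0.753, -0.658, 0.004, -0.001]
contact_force: [-2.3, -2.1, 9.2]
gripper_width: 0.5
```

```bash
python3 v.py h1
```

```text
{'clock': 8.85, 'joints': [0.192, 0.285, -0.513, 0.006, -0.766, -0.061], 'position': [477.107, -70.77, 277.317], 'ee_rot': [0.753, -0.658, 0.004, -0.001], 'contact_force': [-2.31, -2.07, 9.226], 'gripper_width': 0.496}
```

View pics/h1.png

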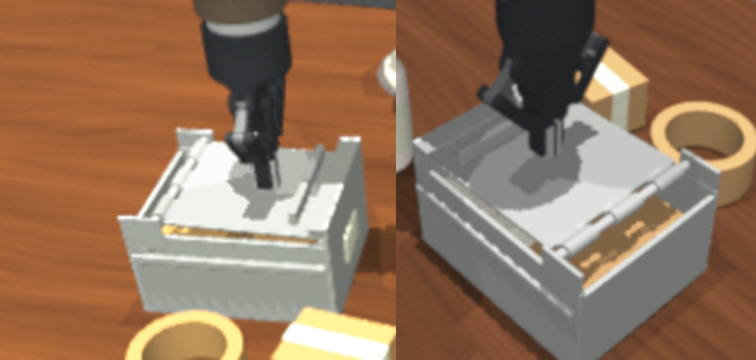

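Friction carried the flap along: its edge at (320,190) is now at or under the lip, and a gap has opened at the hinge. I'll keep going in small steps until the force shows the stop.

>>> play_rows:
  moves:
    - [[-0.002,0.014,-0.004],0,1]
    - [[-0.004,0.028,-0.004],0,1]
    - [[-0.005,0.04,-0.004],0,1]
    - [[-0.005,0.04,-0.004],0,1]

```text
clock: 9.45
position: [476.0, -59.2, 277.2]
ee_rot: [0.753, -0.657, 0.005, -0.002]
contact_force: [0.7, -2.3, 6.9]
gripper_width: -0.1
```

```bash
python3 v.py h2
```

```text
{'clock': 9.45, 'joints': [0.218, 0.281, -0.52, 0.009, -0.761, -0.088], 'position': [476.029, -59.185, 277.205], 'ee_rot': [0.753, -0.657, 0.005, -0.002], 'contact_force': [0.663, -2.325, 6.906], 'gripper_width': -0.121}
```

View pics/h2.png

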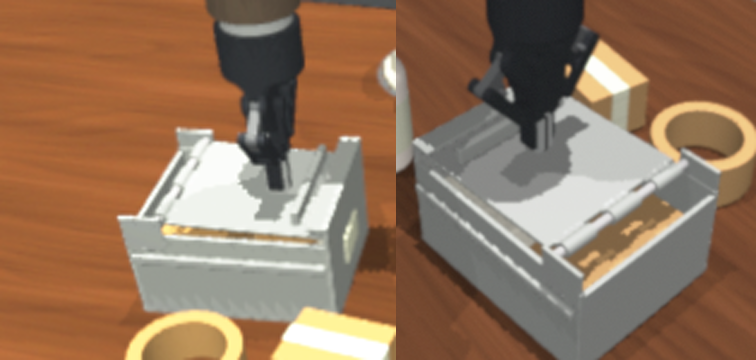

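>>> play_rows:
  moves:
    - [[-0.002,0.012,-0.005],0,1]
    - [[-0.003,0.024,-0.005],0,1]
    - [[-0.004,0.033,-0.005],0,1]
    - [[-0.004,0.033,-0.005],0,1]

```text
clock: 10.05
position: [475.3, -49.8, 276.8]
ee_rot: [0.754, -0.657, 0.006, -0.002]
contact_force: [-0.2, -3.1, 6.1]
gripper_width: 0.2
```

>>> play_rows:
  moves:
    - [[-0.001,0.006,-0.005],0,1]
    - [[-0.002,0.012,-0.005],0,1]
    - [[-0.002,0.012,-0.005],0,1]

```text
clock: 10.42
position: [475.1, -46.8, 276.4]
ee_rot: [0.754, -0.657, 0.007, -0.001]
contact_force: [-0.5, -2.5, 7.5]
gripper_width: 0.1
```

```bash
python3 v.py h3
```

```text
{'clock': 10.425, 'joints': [0.246, 0.278, -0.53, 0.014, -0.753, -0.119], 'position': [475.059, -46.804, 276.439], 'ee_rot': [0.754, -0.657, 0.007, -0.001], 'contact_force': [-0.463, -2.532, 7.459], 'gripper_width': 0.1}
```

View pics/h3.png

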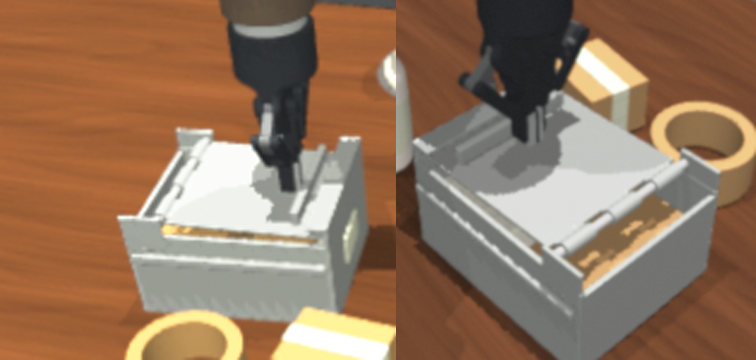

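>>> play_rows:
  moves:
    - [[-0.001,0.007,-0.004],0,1]
    - [[-0.002,0.014,-0.004],0,1]
    - [[-0.002,0.014,-0.004],0,1]

```text
clock: 10.9
position: [474.8, -43.8, 276.4]
ee_rot: [0.754, -0.656, 0.008, -0.001]
contact_force: [1.1, -8.0, 6.1]
gripper_width: -0.0
```

>>> play_rows:
  moves:
    - [[-0.001,0.006,-0.003],0,1]
    - [[-0.002,0.012,-0.003],0,1]
    - [[-0.002,0.012,-0.003],0,1]

```text
clock: 11.28
position: [474.5, -42.5, 276.5]
ee_rot: [0.755, -0.656, 0.01, 0.001]
contact_force: [2.3, -15.3, 5.0]
gripper_width: -0.4
```

Run:
```python
from fit import *
q=np.load('q.npy'); st()
for n,c in(('side',(200,410,225,435)),('scene',(95,205,110,255))):
    p=snap(n,'h4'); im=cv2.imread(f'pics/h4_{n}.png')
    im=im[c[0]:c[1],c[2]:c[3]]; k=3 if n=='side' else 5; im=cv2.resize(im,None,fx=k,fy=k,interpolation=2)
    for sl,col in((0,(255,0,0)),(22,(0,0,255))):
        for r,nn,w in((0,6,72),(134,18,60),(126,18,60)):
            uv=(proj(p,W(q,[F(-.02,sl,-w,r,nn),F(-.02,sl,w,r,nn)]))-[c[2],c[0]])*k
            cv2.line(im,*[tuple(int(t) for t in u) for u in uv],col,1)
    for X in[(-80,-100,0),(80,-100,0),(-80,100,117),(80,100,117),(80,79,117),(-80,79,117),(-80,100,0),(80,100,0)]:
        u=(proj(p,W(q,X))[0]-[c[2],c[0]])*k; cv2.circle(im,tuple(int(t) for t in u),4,(0,255,0),1)
    cv2.imwrite(f'pics/h4o_{n}.png',im)
```

```text
{'clock': 11.275, 'joints': [0.258, 0.276, -0.537, 0.026, -0.75, -0.137], 'position': [474.512, -42.475, 276.542], 'ee_rot': [0.755, -0.656, 0.01, 0.001], 'contact_force': [2.286, -15.306, 4.955], 'gripper_width': -0.361}
```

View pics/h4o_side.png

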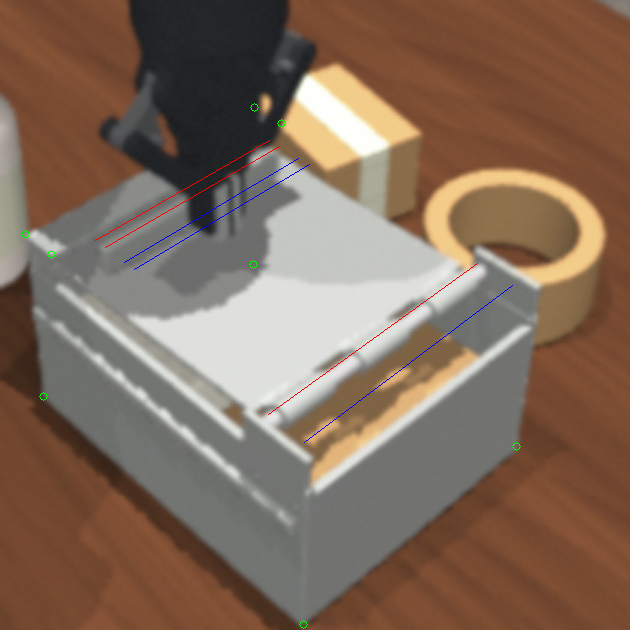

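View pics/h4o_scene.png

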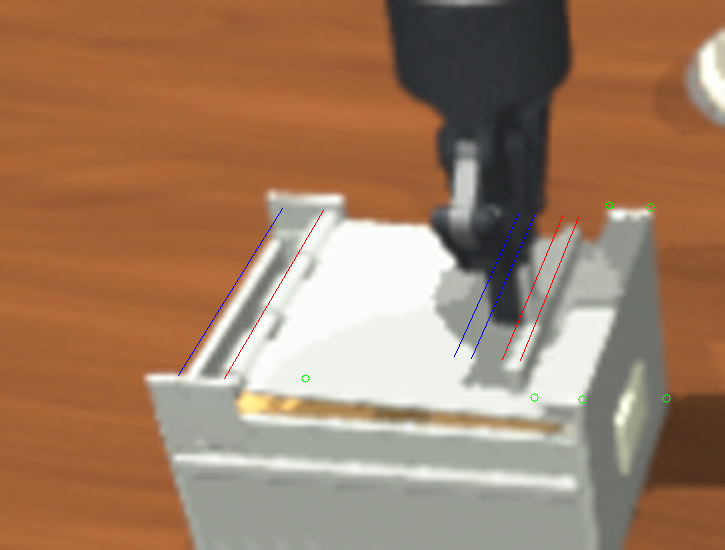

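The slide lines up with the 22 mm overlay, the push force rose to 15 N at the stop, and the box corners haven't shifted. I'll take the load off and lift straight up.

>>> play_rows:
  moves:
    - [[0,-0.004,0],0,1]
    - [[0,-0.006,0.02],0,1]
    - [[0,-0.006,0.08],0,1]
    - [[0,-0.006,0.2],0,1]
    - [[0,-0.006,0.38],0,1]
    - [[0,-0.006,0.5],0,1]
    - [[0,-0.006,0.5],0,1]

```text
clock: 12.25
position: [474.6, -44.1, 429.4]
ee_rot: [0.755, -0.656, 0.011, -0.001]
contact_force: [-1.2, -0.6, -0.7]
gripper_width: 0.1
```

Run:
```python
from fit import *
q=np.load('q.npy'); st()
for n,c in(('side',(200,410,225,435)),('scene',(95,205,110,255))):
    p=snap(n,'i'); im=cv2.imread(f'pics/i_{n}.png')
    im=im[c[0]:c[1],c[2]:c[3]]; k=2; im=cv2.resize(im,(400,400) if n=='side' else (400,303),interpolation=2)
    if n=='side': A=im
    else: A=np.hstack([A,cv2.copyMakeBorder(im,0,97,0,0,0)])
cv2.imwrite('pics/i.png',A); p=snap('wrist','i')
```

```text
{'clock': 12.25, 'joints': [0.254, 0.106, -0.313, 0.019, -1.137, -0.122], 'position': [474.603, -44.055, 429.409], 'ee_rot': [0.755, -0.656, 0.011, -0.001], 'contact_force': [-1.203, -0.558, -0.673], 'gripper_width': 0.131}
```

View pics/i.png

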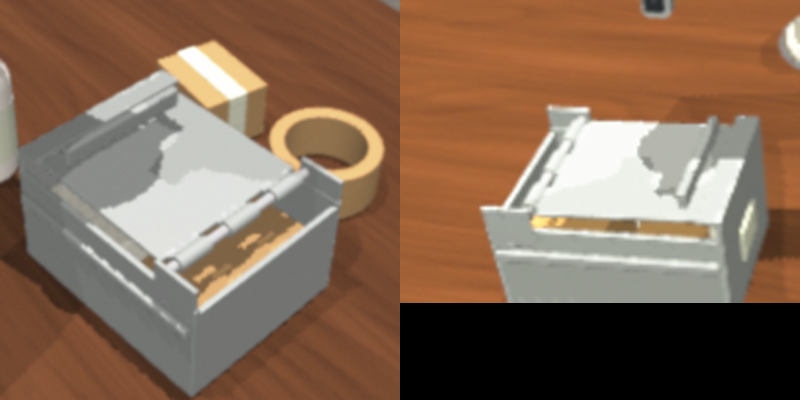

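View pics/i_wrist.png

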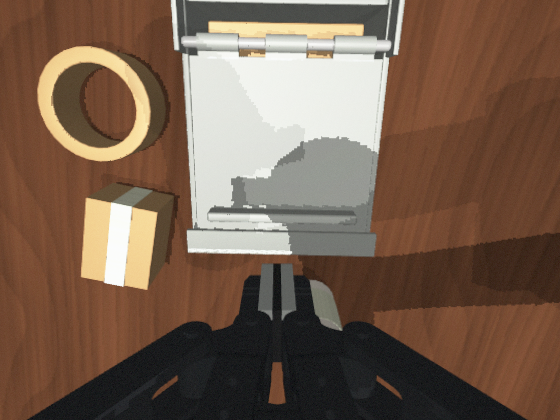

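The flap stays flat with its edge under the lip (rows 230–255 in the wrist view). I'll measure the slide from the wrist image before handing in.

Run:
```python
from fit import *
q=np.load('q.npy')
im=cv2.imread('pics/i_wrist.png'); cv2.imwrite('pics/j.png',cv2.resize(im[190:265,175:405],None,fx=3.4,fy=3.4,interpolation=2))
p=arm.get_image('wrist'); np.set_printoptions(suppress=True)
for X in[(80,100,117),(-80,100,117),(80,79,117),(-80,79,117)]: print('lip',X,proj(p,W(q,X))[0].round(1))
for sl in(16,19,22):
    print(sl,'rib n126 top',proj(p,W(q,[F(0,sl,60,126,18),F(0,sl,-60,126,18)])).round(1).tolist(),'r134top',proj(p,W(q,[F(0,sl,60,134,18),F(0,sl,-60,134,18)])).round(1).tolist(),'hinge',proj(p,W(q,[F(0,sl,72,0,0),F(0,sl,-72,0,0)])).round(1).tolist())
```

```text
lip (80, 100, 117) [185.6 254.7]
lip (-80, 100, 117) [373.4 257.5]
lip (80, 79, 117) [183.9 231.8]
lip (-80, 79, 117) [375.8 234.6]
16 rib n126 top [[204.8, 206.3], [355.8, 208.4]] r134top [[205.3, 215.8], [355.0, 217.9]] hinge [[184.1, 33.8], [382.0, 36.2]]
19 rib n126 top [[205.0, 209.8], [355.5, 212.0]] r134top [[205.5, 219.3], [354.7, 221.4]] hinge [[184.4, 38.4], [381.5, 40.8]]
22 rib n126 top [[205.2, 213.4], [355.2, 215.5]] r134top [[205.7, 222.8], [354.4, 224.9]] hinge [[184.7, 42.9], [381.1, 45.3]]
```

View pics/j.png

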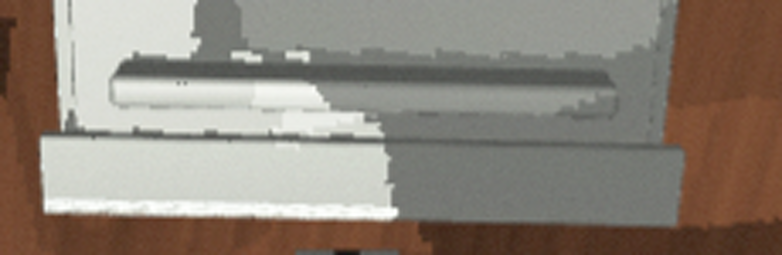

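```bash
python3 -c "
from h import *
st(); print(arm.job_done())"
```

```text
{'clock': 12.45, 'joints': [0.254, 0.11, -0.319, 0.019, -1.136, -0.122], 'position': [474.051, -44.225, 425.048], 'ee_rot': [0.755, -0.656, 0.009, 0.003], 'contact_force': [0.438, 0.511, -0.503], 'gripper_width': -0.297}
the job is handed in; nothing more can be done
None
```

The box is closed: the flap is tucked fully under the lip and stayed flat after I lifted the arm clear. I handed the job in at 12.45 s.

With the shut fingertips I folded the flap over and pressed it level while its edge was still short of the lip. I then pushed against the rib until the slide met its stop. Friction from the pressing fingers carried the flap most of the way before the rib took the push. The largest forces in the readings were about 12 N pressing down and 15 N along the slide.

- **Tuck:** in the last wrist picture the rib sits where a full 22 mm slide would put it, to about 1–2 px. The side and scene pictures, taken at the end of the push, agree.
- **Box:** it shows no visible movement. The lip edges came out about 2 px (roughly 2 mm) from my fitted pose, similar to the offset before I touched anything.
- **Bystanders:** the arm never went near the tape roll, bottle or small carton. The roll and carton look unmoved; the bottle is only partly in the last pictures.
- **Detector:** its readings for the box, lip and hinge points all fell near the middle of the box, so I used corners picked by hand instead. One of those corners, at the foot of the box near the carton, fitted about 3 px off; the rest fitted to within about 1–3 px.

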